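# Put the forming blocks back in their labelled bays

## Task

Two steel forming blocks have been left out on the jeweller's bench: one with a single large round hollow in its top, one with three grooves. Put each back in the tray, lying flat and right way up on the floor of the bay whose brass plate shows its sign (one disc, three bars); set them down rather than letting them fall, and leave the block already in the tray and the other things on the bench where they are.

Things in the scene. Friction and masses are not known exactly. Their poses are not given: they have to be found in the camera images.
- block_cup: steel block, a plain box 38 along its own x, 56 along its own y, 34 high, about 0.5 kg. Origin at the centre of its underside, z up. Top face: one round hollow, 28 across and 11 deep, in the middle. Lies on the bench, to the left or right in front of the tray.
- block_grooves: steel block, a plain box 38 along its own x, 56 along its own y, 34 high, about 0.5 kg. Origin at the centre of its underside, z up. Top face: three straight parallel grooves 7 to 9 wide and 10 deep, running along x (the short way), so the top 10 mm are four ribs. Lies on the bench, to the left or right in front of the tray.
- block_four: steel block, a plain box 38 along its own x, 56 along its own y, 34 high, about 0.5 kg. Origin at the centre of its underside, z up. Top face: four small round hollows, 12 across, two by two. Already home in its bay, to be left there.
- bay_cup: wooden bay on the tray; open pocket, inside 54 (x) by 72 (y), centred on the origin, which is 6 above the bench; pocket floor 4, wall rims 14 above the origin; walls 6 thick. On its -x side, from x=-27 to -67, a level ledge (top 14 above the origin) with a brass plate 28 x 64; its black raised sign: one disc 20 across.
- bay_grooves: wooden bay on the tray; open pocket, inside 54 (x) by 72 (y), centred on the origin, which is 6 above the bench; pocket floor 4, wall rims 14 above the origin; walls 6 thick. On its -x side, from x=-27 to -67, a level ledge (top 14 above the origin) with a brass plate 28 x 64; its black raised sign: three parallel bars 18 long, 5 wide.
- bay_four: wooden bay on the tray; open pocket, inside 54 (x) by 72 (y), centred on the origin, which is 6 above the bench; pocket floor 4, wall rims 14 above the origin; walls 6 thick. On its -x side, from x=-27 to -67, a level ledge (top 14 above the origin) with a brass plate 28 x 64; its black raised sign: four dots 9 across. Occupied by block_four.
- rack: fixed tray: dark wooden base board, 118 (x) by 270 (y) by 6 high, from x=-73 to x=45 about its origin. It carries the three bays side by side, centres 88 apart along y, in any order, all with its yaw; the sign on each bay's plate (nearest the robot) shows the top of the block that lives there. Origin on the bench, under the middle pocket's centre.
- jar: closed clear jar with a blue lid, 56 across, 55 high, origin at its foot; bystander.
- card_box: white lidded card box 73 x 93 x 35 high, origin at its underside's centre; bystander.
- ring_clamp: wooden ring clamp (two jaws and a brass collar) lying on the bench between the loose blocks, 116 long along its own x, 26 wide, 21 high, origin at its underside's centre; bystander.
There are look-alikes about, which are no part of the job. Leave any green or red look-alike of the block_grooves alone. Leave any orange or red look-alike of the block_cup alone.

How it is judged (in metres and radians):
At the end, for the whole second after the job is handed in: Each of the three blocks rests in the bay that bears its sign: within 12 mm of the bay's centre, underside on the pocket floor (no more than 2.5 mm above it), upright within 0.12 rad, long side along the bay within 0.4 rad, at rest (under 0.02 m/s) (x of block_cup in the frame of bay_cup between -0.012 and 0.012 m and y of block_cup in the frame of bay_cup between -0.012 and 0.012 m and z of block_cup in the frame of bay_cup between 0.001 and 0.0065 m and angle between each of block_cup, block_grooves, block_four's own z axis and vertical below 0.12 rad and angle between the y axis of block_cup and the y axis of bay_cup, either way round below 0.4 rad and linear speed of each of block_cup, block_grooves, block_four below 0.02 m/s and x of block_grooves in the frame of bay_grooves between -0.012 and 0.012 m and y of block_grooves in the frame of bay_grooves between -0.012 and 0.012 m and z of block_grooves in the frame of bay_grooves between 0.001 and 0.0065 m and angle between the y axis of block_grooves and the y axis of bay_grooves, either way round below 0.4 rad and x of block_four in the frame of bay_four between -0.012 and 0.012 m and y of block_four in the frame of bay_four between -0.012 and 0.012 m and z of block_four in the frame of bay_four between 0.001 and 0.0065 m and angle between the y axis of block_four and the y axis of bay_four, either way round below 0.4 rad); the robot touches nothing.
It fails at once if a forming block is let fall (moves faster than 0.65 m/s, about a 20 mm fall, while the fingers do not touch it) (linear speed of block_cup above 0.65 m/s and contact force between the fingers and block_cup below 0.05 N).
It fails at once if a forming block is let fall (moves faster than 0.65 m/s, about a 20 mm fall, while the fingers do not touch it) (linear speed of block_grooves above 0.65 m/s and contact force between the fingers and block_grooves below 0.05 N).
It fails at once if the block already in the tray is shifted by more than 25 mm (distance of block_four from where it was at the start of the episode above 0.025 m).
It fails at once if the jar, the card box or the ring clamp is shifted by more than 25 mm (distance of any of jar, card_box, ring_clamp from where it was at the start of the episode above 0.025 m).
It also fails if it takes over 48 s, if anything falls off the work surface, if the arm or the gripper's body presses on something with over 40 N, if the wrist force passes 120 N, or if a joint passes its speed limit or range.

## Robot

A 6-joint arm with a two-finger parallel gripper is mounted at the origin on the work surface. World frame = base frame: x ahead of the robot, y to its left, z up, the work surface at z = 0. Lengths are in mm, angles in rad, forces in N, time in s.
With the tool pointing down it reaches from about 275 to 1000 mm from the base axis. Payload 8.4 kg.
Tool frame: the origin (TCP) lies midway between the tips of the shut fingers; the grasp point (between the pads) lies 19 mm behind it; z points along the fingers, y is the line along which they close (so a half turn about z gives the same grasp; the last joint's range is limited). The gripper opens to 85 mm and grips with 20 to 120 N. Pads are 22 mm wide; open, the fingers measure 114 mm over their backs; the gripper's body (76 mm by 85 mm) begins 54 mm behind the grasp point. The pads swing forward as they close: fully open they stand 13 mm farther back than shut.
Start: joints at [-1.281, 0.353, 1.633, -0, 1.155, -0.002], TCP at [179.796, -598.583, 231.281] pointing down, gripper open.
Joint ranges: [-2.63, 2.63], [-0.92, 2.1], [0.06, 2.66], [-1.3, 4.44], [0, 2.69], [-3.02, 3.02]. Speed limits (rad/s): [2.22, 2.22, 2.79, 3.14, 3.14, 3.14].

## Interface

Orientations are given as a unit quaternion [w, x, y, z].
In Python, from cell import env gives the robot as it stands. The module is installed in compiled form; this text tells all that it offers.
- The arm moves only by the tool arm_command, never from a script. Its argument "steps" is a list of rows, each a list of 3 entries, a list of its own where there are three numbers: the shift along the tool's x, y, z each as a share of 0.08 m, from -1 to 1, then the turn, a rotation vector about the tool's x, y, z each as a share of 30 degrees, from -1 to 1, then the opening, from -1 (shut) to 1 (fully open). A call has 1 to 12 rows; each row shifts and turns the commanded pose from where the row before left it, along the tool's axes as they then stand; what a row does not reach is not made up. A row lasts 1/8 s, in which the tool goes at most 62.5 mm and 10.7 degrees, less where a joint would pass 70% of its speed; a pose out of reach is approached as far as the arm can. A call with a number of a shift or a turn outside -1 to 1 is refused whole. A call with a gripper value outside its range is refused whole. The fingers move at their own pace and stop on an object; "newtons" is the grip in N (left out, the last holds). Time passes only in rows, so rows that do not move let the fingers close. It gives the time, the measured TCP pose, the force, the opening and the grip force at its end, in the units of the state.
- env.get_state(): the state, without advancing time (a new reading comes with each control period).
- env.camera(name): name is "scene" or "top" or "wrist"; returns a dict with "img" (400x640x3 uint8, red, green, blue), "z_map" (400x640 float32, mm along the optical axis (not along the pixel's ray), 0 where there is no reading), "intrinsics" (3x3 intrinsics, pixels), "extrinsics" (4x4, takes a point from camera to world coordinates); the wrist camera has in their place "T_tool_cam" (4x4, takes a point from camera to tool coordinates, whose origin is the TCP and whose axes are the flange's). Camera axes: x right, y up, looking along -z (the intrinsics and any distortion apply to the point x, -y, -z); pixel columns grow to the right and rows downward; lengths in mm; the calibration is good to about 2 mm. The wrist camera is an equidistant fisheye: a pixel r from the principal point sees the ray r / f radians off the axis. A picture is of the moment at which its call begins: read the wrist's pose just before it.
- env.job_done(): hands the job in; it is judged then, once.
The state is a dict: "time_s": time; "q": joint angles; "qvel": joint speeds; "tau": joint torques, N m; "tcp_pos": TCP position; "tcp_rot": TCP orientation; "wrist_force": force on the tool from outside, world axes, zero at the start; "torque": the same for the moment, N m; "finger_gap": opening from 0.0 (shut) to 1.0 (fully open); "gripper_force": force on a finger pad.
Only numpy, scipy, OpenCV 4.12 (cv2) and the standard library are available. Lean on these libraries where they do the work, as an engineer would, in place of code of your own. Each camera call takes 0.05 s, during which the arm holds its last target. There are 200 camera calls.

## Working session

There is one attempt and no reset: what is moved stays moved. The work goes in short steps, Python scripts to look and compute and a tool call to move; the robot and the scene stay as the last step left them, time stands still between calls to the robot, and variables do not carry over. Pictures are saved under pics/ and viewed, at most 10 in all, crops included, and the job is handed in when it is done.

Besides the shell and the picture viewer there is one more tool, called after "Emit:" as name(argument=value, ...), one argument or row to a line, values as JSON. arm_command: Moves the arm, as the interface text tells. Shift numbers are shares of 0.08 m and turn numbers shares of 30 degrees, none past 1 either way. Its arguments: {"type":"object","properties":{"steps":{"type":"array","items":{"type":"array"}},"newtons":{"type":"number"}},"required":["steps"]}

```bash
mkdir -p pics
python3 - <<'E'
from cell import env
import cv2,numpy as np
s=env.get_state();print({k:np.round(v,3) for k,v in s.items()})
for n in("top","scene"):
    c=env.camera(n);cv2.imwrite(f"pics/{n}0.png",c["img"][:,:,::-1]);np.savez(f"{n}0.npz",**c)
    print(n,c["intrinsics"],np.round(c["extrinsics"],3),c.keys())
E
```

```text
{'time_s': np.float64(0.0), 'q': array([-1.281,  0.354,  1.634,  0.   ,  1.155, -0.002]), 'qvel': array([ 0.   , -0.   , -0.001, -0.002, -0.001, -0.   ]), 'tau': array([-1.0000e-03, -6.0526e+01, -3.4207e+01, -0.0000e+00,  9.0000e-03,
       -0.0000e+00]), 'tcp_pos': array([ 179.661, -598.114,  230.569]), 'tcp_rot': array([-0.001,  0.989,  0.145, -0.   ]), 'wrist_force': array([-0.168, -0.058, -0.384]), 'torque': array([-0.005,  0.034,  0.028]), 'gripper_force': np.float64(0.0), 'finger_gap': np.float64(1.0)}
top [[373.48820112   0.         319.37346113]
 [  0.         373.48820112 202.59052284]
 [  0.           0.           1.        ]] [[-2.70000e-02  9.82000e-01 -1.87000e-01  3.92777e+02]
 [-1.00000e+00 -2.80000e-02 -1.00000e-03 -2.45500e+00]
 [-6.00000e-03  1.87000e-01  9.82000e-01  8.66178e+02]
 [ 0.00000e+00  0.00000e+00  0.00000e+00  1.00000e+00]] dict_keys(['img', 'z_map', 'intrinsics', 'extrinsics'])
scene [[514.96774827   0.         319.4596775 ]
 [  0.         514.96774827 202.71549293]
 [  0.           0.           1.        ]] [[-1.570000e-01 -6.680000e-01  7.270000e-01  1.655969e+03]
 [ 9.880000e-01 -9.800000e-02  1.230000e-01  1.886150e+02]
 [-1.000000e-02  7.370000e-01  6.750000e-01  1.044589e+03]
 [ 0.000000e+00  0.000000e+00  0.000000e+00  1.000000e+00]] dict_keys(['img', 'z_map', 'intrinsics', 'extrinsics'])
```

View pics/top0.png

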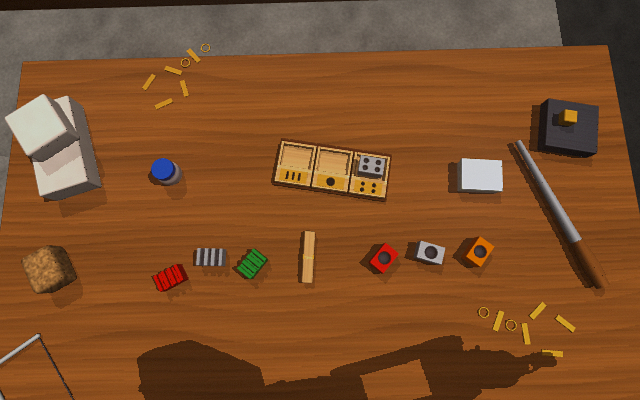

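View pics/scene0.png

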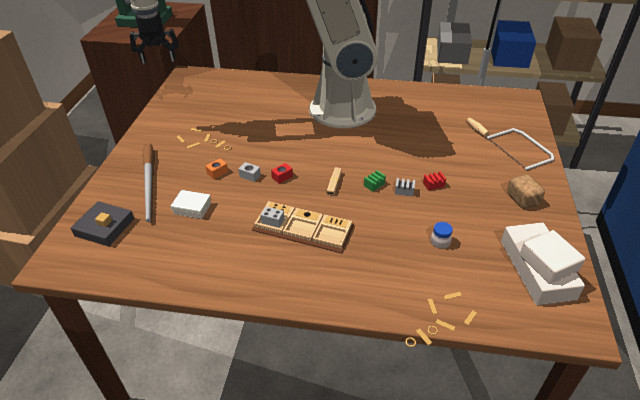

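Top view: the grey grooved block is at px (210,258) and the grey cup block at (430,252). The pockets are bars at (297,158), disc at (333,163) and four at (371,167), which is occupied. Red, green and orange look-alikes stand next to the grey blocks. Next I measure them from depth.

```bash
cat > h.py <<'E'
import numpy as np,cv2
def world(c,T=None):
    K=c["intrinsics"];z=c["z_map"];v,u=np.mgrid[:400,:640]
    p=np.stack([(u-K[0,2])/K[0,0]*z,-(v-K[1,2])/K[1,1]*z,-z],-1)
    E=c["extrinsics"];return p@E[:3,:3].T+E[:3,3]
def rect(p):
    r=cv2.minAreaRect(p[:,:2].astype(np.float32));b=cv2.boxPoints(r)
    e=max([b[1]-b[0],b[2]-b[1]],key=np.linalg.norm);a=np.degrees(np.arctan2(e[1],e[0]))%180
    return np.round(r[0],1),np.round(sorted(r[1]),1),round(a,1)
E
python3 - <<'E'
import numpy as np
from h import *
for n in("top","scene"):
    c=np.load(n+"0.npz");P=world(c);print(n)
    z=P[...,2];ok=c["z_map"]>0
    print("bench z",np.median(z[ok&(abs(z)<15)]))
    reg=(P[...,0]>230)&(P[...,0]<520)&(abs(P[...,1])<450)
    m=(ok&reg&(z>16)&(z<70)).astype(np.uint8)
    k,l,st,ce=cv2.connectedComponentsWithStats(m)
    for i in range(1,k):
        if st[i,4]<40: continue
        q=P[l==i];zt=np.percentile(q[:,2],90);t=q[q[:,2]>zt-6]
        print(ce[i].round(),st[i,4],"z",zt.round(1),rect(t),c["img"][l==i].mean(0).round())
E
```

```text
top
bench z 0.7555882007864057
[308. 257.] 554 z 23.5 (array([432. ,  26.9]), array([ 23.8, 114.5]), np.float32(175.6)) [196. 145.  80.]
[478. 251.] 538 z 36.0 (array([ 432.6, -352.9]), array([38.6, 57.1]), np.float32(141.3)) [150.  78.  12.]
[430. 252.] 496 z 35.9 (array([ 433.4, -244.1]), array([38.6, 56.4]), np.float32(71.7)) [131. 122. 120.]
[384. 258.] 475 z 36.1 (array([ 424.2, -140.9]), array([38.1, 56.3]), np.float32(138.6)) [154.  30.  18.]
[210. 257.] 483 z 36.1 (array([436.8, 245.5]), array([37.4, 57.2]), np.float32(88.2)) [109. 101.  99.]
[252. 263.] 474 z 36.1 (array([419.7, 151.7]), array([38.4, 56.4]), np.float32(140.8)) [ 38. 110.  34.]
[169. 277.] 525 z 36.1 (array([393.9, 334.4]), array([38.7, 57.7]), np.float32(116.5)) [157.  16.   3.]
scene
bench z -1.51648345652211
[216. 166.] 214 z 33.4 (array([ 434.5, -351.2]), array([45.7, 58.2]), np.float32(142.4)) [177. 103.  59.]
[249. 169.] 216 z 34.1 (array([ 436.2, -241.4]), array([47. , 58.6]), np.float32(72.9)) [144. 140. 137.]
[282. 170.] 224 z 33.5 (array([ 426. , -138.7]), array([45.4, 59.2]), np.float32(138.3)) [158.  52.  49.]
[334. 179.] 169 z 23.0 (array([435.6,  29.6]), array([ 25.7, 116.8]), np.float32(177.0)) [229. 189. 137.]
[375. 178.] 228 z 34.1 (array([421. , 153.7]), array([43.6, 62.8]), np.float32(142.5)) [ 57. 118.  63.]
[434. 178.] 226 z 34.6 (array([397. , 336.5]), array([43. , 59.2]), np.float32(114.6)) [166.  44.  41.]
[405. 185.] 207 z 34.7 (array([440.9, 247.3]), array([46.6, 54.4]), np.float32(92.4)) [128. 124. 122.]
```

Run:
```python
import numpy as np
from h import *
for n in("top","scene"):
    c=np.load(n+"0.npz");P=world(c);z=P[...,2]
    reg=(c["z_map"]>0)&(P[...,0]>545)&(P[...,0]<760)&(abs(P[...,1]+30)<190)
    m=(reg&(z>4)).astype(np.uint8);k,l,st,ce=cv2.connectedComponentsWithStats(m)
    i=1+st[1:,4].argmax();q=P[l==i];print(n,"board",rect(q))
    t=q[(abs(q[:,2]-21)<4)];print("rims",rect(t),np.median(t[:,2]))
    m=(reg&(z>32)).astype(np.uint8);print("four",rect(P[m>0]))
    # rack frame fine fit: pocket floors
    a=np.radians(rect(q)[2]-90);ex=np.array([np.cos(a),np.sin(a)]);ey=np.array([-ex[1],ex[0]])
    f=P[reg&(z<14)&(z>7)];lx=f[:,:2]@ex;ly=f[:,:2]@ey
    h,b=np.histogram(ly,40);print(list(zip(b.astype(int),h)));
    h,b=np.histogram(lx,20);print(list(zip(b.astype(int),h)));print("ex",ex)
```

```text
top board (array([637.8, -34.4]), array([121.2, 269.8]), np.float32(79.5))
rims (array([634.7, -33.9]), array([101. , 260.1]), np.float32(79.5)) 20.98773101499438
four (array([ 634.3, -122.7]), array([39.2, 56. ]), np.float32(78.8))
[(np.int64(-52), np.int64(20)), (np.int64(-45), np.int64(40)), (np.int64(-38), np.int64(25)), (np.int64(-31), np.int64(12)), (np.int64(-25), np.int64(13)), (np.int64(-18), np.int64(13)), (np.int64(-11), np.int64(14)), (np.int64(-5), np.int64(14)), (np.int64(1), np.int64(13)), (np.int64(8), np.int64(8)), (np.int64(15), np.int64(16)), (np.int64(21), np.int64(56)), (np.int64(28), np.int64(25)), (np.int64(35), np.int64(25)), (np.int64(41), np.int64(30)), (np.int64(48), np.int64(67)), (np.int64(55), np.int64(67)), (np.int64(61), np.int64(64)), (np.int64(68), np.int64(62)), (np.int64(75), np.int64(67)), (np.int64(82), np.int64(60)), (np.int64(88), np.int64(65)), (np.int64(95), np.int64(71)), (np.int64(102), np.int64(69)), (np.int64(108), np.int64(67)), (np.int64(115), np.int64(30)), (np.int64(122), np.int64(36)), (np.int64(128), np.int64(15)), (np.int64(135), n
[... 2399 characters left out ...]
t64(202), np.int64(10)), (np.int64(209), np.int64(21))]
[(np.int64(581), np.int64(3)), (np.int64(587), np.int64(3)), (np.int64(593), np.int64(3)), (np.int64(599), np.int64(4)), (np.int64(604), np.int64(8)), (np.int64(610), np.int64(5)), (np.int64(616), np.int64(57)), (np.int64(621), np.int64(67)), (np.int64(627), np.int64(47)), (np.int64(633), np.int64(60)), (np.int64(638), np.int64(66)), (np.int64(644), np.int64(56)), (np.int64(650), np.int64(65)), (np.int64(656), np.int64(70)), (np.int64(661), np.int64(85)), (np.int64(667), np.int64(16)), (np.int64(673), np.int64(21)), (np.int64(678), np.int64(127)), (np.int64(684), np.int64(18)), (np.int64(690), np.int64(20))]
ex [ 0.98357147 -0.18051916]
```

Emit:
arm_command(
  steps=[
    [[0,0,0],[0,0,-0.3],1],
    [[0,0,0],[0,0,-0.3],1],
    [[0,0,0],[0,0,-0.3],1],
    [[0,0,0],[0,0,-0.3],1],
    [[0,0,0],[0,0,-0.3],1],
    [[0,0,0],[0,0,-0.33],1],
  ],
  newtons=60,
)

```text
time_s: 0.85
tcp_pos: [179.7, -598.3, 230.9]
tcp_rot: [-0.0, 0.809, 0.587, 0.0]
wrist_force: [-0.1, 0.3, 0.9]
finger_gap: 1.002
gripper_force: 0.0
```

```bash
cat > go.py <<'E'
# usage: go.py X Y Z yaw_of_tool_x_deg -> total shares in present tool axes
import sys,numpy as np
from scipy.spatial.transform import Rotation as R
from cell import env
s=env.get_state();X=np.array(list(map(float,sys.argv[1:4])));q=s["tcp_rot"]
r=R.from_quat([q[1],q[2],q[3],q[0]]);a=np.radians(float(sys.argv[4]))
g=R.from_matrix(np.array([[np.cos(a),np.sin(a),0],[np.sin(a),-np.cos(a),0],[0,0,-1]]))
d=r.inv().apply(X-s["tcp_pos"])/80
print("t",s["time_s"],"pos",s["tcp_pos"].round(1),"shift",d.round(3),"turn",((r.inv()*g).as_rotvec(degrees=True)/30).round(3),"gap",s["finger_gap"].round(3),"F",s["gripper_force"].round(1),s["wrist_force"].round(1),"q",s["q"].round(2))
E
python3 go.py 434 -243 120 71.7
```

```text
Traceback (most recent call last):
  File "go.py", line 9, in <module>
    print("t",s["time_s"],"pos",s["tcp_pos"].round(1),"shift",d.round(3),"turn",((r.inv()*g).as_rotvec(degrees=True)/30).round(3),"gap",s["finger_gap"].round(3),"F",s["gripper_force"].round(1),s["wrist_force"].round(1),"q",s["q"].round(2))
                                                                                                                                        ^^^^^^^^^^^^^^^^^^^^^
AttributeError: 'float' object has no attribute 'round'
```

```bash
sed -i 's/s\["finger_gap"\].round(3)/s["finger_gap"]/; s/s\["gripper_force"\].round(1)/s["gripper_force"]/' go.py
python3 go.py 434 -243 120 71.7
```

```text
t 0.85 pos [ 179.7 -598.3  230.9] shift [5.207 1.645 1.388] turn [-0.001 -0.001  0.008] gap 1.0020059042681513 F 0.0 [-0.1  0.3  0.9] q [-1.28  0.35  1.63 -0.    1.16 -0.97]
```

Emit:
arm_command(
  steps=[
    [[0.3,0.1,0.04],[0,0,0],1],
    [[0.49,0.155,0.1],[0,0,0],1],
    [[0.49,0.155,0.12],[0,0,0],1],
    [[0.49,0.155,0.13],[0,0,0],1],
    [[0.49,0.155,0.14],[0,0,0],1],
    [[0.49,0.155,0.14],[0,0,0],1],
    [[0.49,0.155,0.14],[0,0,0],1],
    [[0.49,0.155,0.14],[0,0,0],1],
    [[0.49,0.155,0.14],[0,0,0],1],
    [[0.49,0.155,0.14],[0,0,0],1],
    [[0.49,0.15,0.14],[0,0,0],1],
    [[0,0,0],[0,0,0],1],
  ],
)

```text
time_s: 2.35
tcp_pos: [436.1, -242.1, 120.7]
tcp_rot: [-0.001, 0.811, 0.585, -0.0]
wrist_force: [0.5, -0.0, 0.4]
finger_gap: 1.005
gripper_force: 0.0
```

```bash
python3 go.py 434 -243 12 71.7
python3 - <<'E'
from cell import env;import cv2
c=env.camera("wrist");cv2.imwrite("pics/w1.png",c["img"][:,:,::-1])
E
```

```text
t 2.35 pos [ 436.1 -242.1  120.7] shift [-0.021 -0.018  1.359] turn [-0.004 -0.002 -0.002] gap 1.0046053299024975 F 0.0 [ 0.5 -0.   0.4] q [-0.51  0.3   2.    0.    0.84 -0.19]
```

View pics/w1.png

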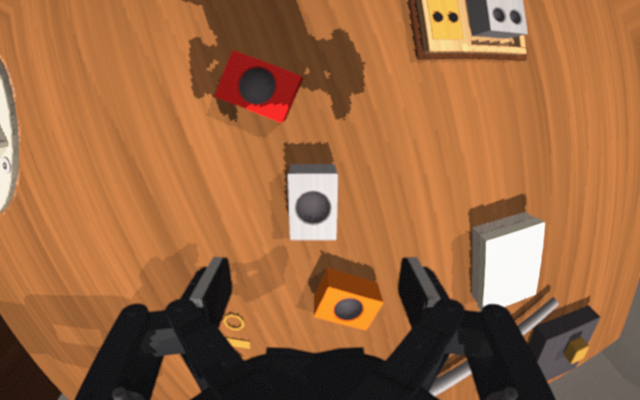

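The wrist view shows the cup block at (313,207), square to and centred between the fingers (about x=315). I descend and grasp.

Emit:
arm_command(
  steps=[
    [[-0.02,-0.02,0.3],[0,0,0],1],
    [[0,0,0.35],[0,0,0],1],
    [[0,0,0.35],[0,0,0],1],
    [[0,0,0.2],[0,0,0],1],
    [[0,0,0.15],[0,0,0],1],
    [[0,0,0.01],[0,0,0],1],
    [[0,0,0],[0,0,0],-1],
    [[0,0,0],[0,0,0],-1],
    [[0,0,0],[0,0,0],-1],
    [[0,0,0],[0,0,0],-1],
    [[0,0,0],[0,0,0],-1],
    [[0,0,0],[0,0,0],-1],
  ],
  newtons=60,
)

```text
time_s: 3.9
tcp_pos: [434.1, -246.5, 13.6]
tcp_rot: [0.0, 0.811, 0.585, 0.0]
wrist_force: [-1.8, 0.9, 7.9]
finger_gap: 0.431
gripper_force: 60.5
```

Emit:
arm_command(
  steps=[
    [[0,0,0],[0,0,0],-1],
    [[0,0,0],[0,0,0],-1],
    [[0,0,-0.1],[0,0,0],-1],
    [[0,0,-0.2],[0,0,0],-1],
    [[0,0,-0.3],[0,0,0],-1],
    [[0,0,-0.3],[0,0,0],-1],
  ],
)

```text
time_s: 4.65
tcp_pos: [433.7, -246.2, 86.4]
tcp_rot: [0.0, 0.811, 0.585, 0.0]
wrist_force: [0.1, 0.3, -4.4]
finger_gap: 0.431
gripper_force: 61.1
```

```bash
python3 go.py 651.6 -37.2 90 79.5
python3 - <<'E'
from cell import env;import cv2
c=env.camera("wrist");cv2.imwrite("pics/w2.png",c["img"][:,:,::-1])
E
```

```text
t 4.65 pos [ 433.7 -246.2   86.4] shift [ 3.338  1.761 -0.045] turn [ 0.     0.    -0.263] gap 0.43081380683459425 F 61.14978790283203 [ 0.1  0.3 -4.4] q [-0.52  0.36  2.02 -0.    0.76 -0.2 ]
```

View pics/w2.png

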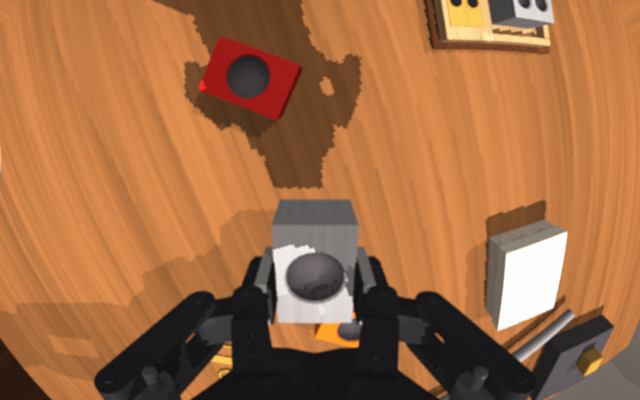

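Emit:
arm_command(
  steps=[
    [[0,0,0],[0,0,-0.13],-1],
    [[0,0,0],[0,0,-0.13],-1],
    [[0.2,0.14,0],[0,0,0],-1],
    [[0.34,0.245,0],[0,0,0],-1],
    [[0.34,0.245,0],[0,0,0],-1],
    [[0.34,0.245,-0.04],[0,0,0],-1],
    [[0.34,0.245,0],[0,0,0],-1],
    [[0.34,0.245,0],[0,0,0],-1],
    [[0.34,0.245,0],[0,0,0],-1],
    [[0.34,0.245,0],[0,0,0],-1],
    [[0.32,0.225,0],[0,0,0],-1],
    [[0.16,0.12,0],[0,0,0],-1],
  ],
)

```text
time_s: 6.2
tcp_pos: [652.9, -35.9, 87.9]
tcp_rot: [-0.0, 0.769, 0.639, 0.0]
wrist_force: [-1.0, 0.4, -4.1]
finger_gap: 0.432
gripper_force: 61.2
```

Emit:
arm_command(
  steps=[
    [[0,0,0],[0,0,0],-1],
    [[0,0,0],[0,0,0],-1],
  ],
)

```text
time_s: 6.45
tcp_pos: [650.8, -38.5, 87.8]
tcp_rot: [-0.0, 0.769, 0.639, -0.001]
wrist_force: [-0.7, -0.9, -4.0]
finger_gap: 0.428
gripper_force: 61.2
```

```bash
python3 go.py 651.6 -37.2 25 79.5
python3 - <<'E'
from cell import env;import cv2,numpy as np
from h import *
c=env.camera("wrist");cv2.imwrite("pics/w3.png",c["img"][:,:,::-1])
T=c["T_tool_cam"];K=c["intrinsics"];z=c["z_map"];s=env.get_state()
v,u=np.mgrid[:400,:640];x=(u-K[0,2])/K[0,0];y=(v-K[1,2])/K[1,1];r=np.hypot(x,y);k=np.where(r>1e-6,np.tan(r)/np.maximum(r,1e-6),1)
P=np.stack([x*k*z,-y*k*z,-z],-1)@T[:3,:3].T+T[:3,3]
# block top in tool coords: within 40mm, z about -24..-18 
m=(z>0)&(abs(P[...,0])<45)&(abs(P[...,1])<24)
print(np.histogram(P[m][:,2],np.arange(-60,100,4)))
m&=abs(P[...,2]+21)<4
m&=abs(P[...,1])<17
print("block top along tool x",np.percentile(P[m][:,0],[1,50,99]),"z",np.median(P[m][:,2]))
np.savez("w3.npz",P=P,img=c["img"],z=z,tcp=s["tcp_pos"],rot=s["tcp_rot"])
E
```

```text
t 6.45 pos [650.8 -38.5  87.8] shift [0.018 0.008 0.785] turn [-0.003  0.001 -0.004] gap 0.4284744594967836 F 61.237914115190506 [-0.7 -0.9 -4. ] q [-0.06  0.55  1.68 -0.    0.92  0.12]
(array([ 220,  214,  159,  149,  169,  608,  249,  236,  226, 2281, 4302,
       1366, 1054,  315,  189,  242,  195,  192,  116,    0,    0,    0,
          0,    0,    0,    0,    0,    0,    0,    0,    0,  192,  464,
         90, 2345,  179,    1,    0,    0]), array([-60, -56, -52, -48, -44, -40, -36, -32, -28, -24, -20, -16, -12,
        -8,  -4,   0,   4,   8,  12,  16,  20,  24,  28,  32,  36,  40,
        44,  48,  52,  56,  60,  64,  68,  72,  76,  80,  84,  88,  92,
        96]))
block top along tool x [-25.63511294  12.02531782  29.78626673] z -19.752771708146483
```

View pics/w3.png

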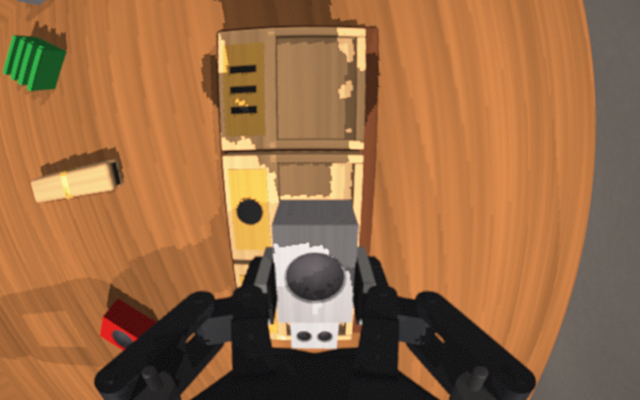

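Run:
```python
import numpy as np
d=np.load("w3.npz");P=d["P"];z=d["z"]
f=(z>0)&(abs(P[...,2]-78)<2.5)&(P[...,0]>15)&(P[...,0]<150)&(abs(P[...,1])<45)
q=P[f];print(len(q),np.median(q[:,2]))
a=q[(q[:,0]>65)&(q[:,0]<115)];print("y extents",np.histogram(a[:,1],np.arange(-40,41,3)))
b=q[abs(q[:,1])<18];print("x",np.histogram(b[:,0],np.arange(15,150,3)))
```

```text
9969 78.18546341574896
y extents (array([  0,   0,   0,   0, 125, 296, 307, 289, 278, 325, 300, 275, 280,
       347, 278, 279, 336, 288, 282, 313, 291, 289, 227,   0,   0,   3]), array([-40, -37, -34, -31, -28, -25, -22, -19, -16, -13, -10,  -7,  -4,
        -1,   2,   5,   8,  11,  14,  17,  20,  23,  26,  29,  32,  35,
        38]))
x (array([185, 181, 191, 194, 199, 193, 149,   0,   0,  59,   0,   0,  70,
       222, 206, 199, 200, 204, 250, 208, 205, 203, 207, 255, 210, 206,
       207, 225, 237, 211, 207, 208, 210, 220, 220, 212, 197,   3,   0,
         0,   0,   0,   0,   0]), array([ 15,  18,  21,  24,  27,  30,  33,  36,  39,  42,  45,  48,  51,
        54,  57,  60,  63,  66,  69,  72,  75,  78,  81,  84,  87,  90,
        93,  96,  99, 102, 105, 108, 111, 114, 117, 120, 123, 126, 129,
       132, 135, 138, 141, 144, 147]))
```

Emit:
arm_command(
  steps=[
    [[-0.01,0.01,0.15],[0,0,0],-1],
    [[0,0,0.2],[0,0,0],-1],
    [[0,0,0.2],[0,0,0],-1],
    [[0,0,0.12],[0,0,0],-1],
    [[0,0,0.06],[0,0,0],-1],
    [[0,0,0.03],[0,0,0],-1],
    [[0,0,0],[0,0,0],-1],
    [[0,0,0],[0,0,0],-1],
  ],
)

```text
time_s: 7.5
tcp_pos: [652.8, -38.9, 27.8]
tcp_rot: [0.0, 0.769, 0.639, 0.0]
wrist_force: [-0.8, -0.3, -3.8]
finger_gap: 0.431
gripper_force: 61.3
```

Emit:
arm_command(
  steps=[
    [[0,0,0.02],[0,0,0],-1],
    [[0,0,0.015],[0,0,0],-1],
    [[0,0,0.01],[0,0,0],-1],
    [[0,0,0],[0,0,0],-1],
  ],
)

```text
time_s: 8.0
tcp_pos: [652.4, -38.9, 23.7]
tcp_rot: [-0.0, 0.769, 0.639, 0.0]
wrist_force: [-0.5, -0.6, -2.6]
finger_gap: 0.433
gripper_force: 61.3
```

Emit:
arm_command(
  steps=[
    [[0,0,0.008],[0,0,0],-1],
    [[0,0,0.004],[0,0,0],-1],
    [[0,0,0],[0,0,0],-1],
  ],
)

```text
time_s: 8.38
tcp_pos: [652.4, -39.0, 23.7]
tcp_rot: [0.0, 0.769, 0.639, 0.0]
wrist_force: [-4.2, -0.0, 6.4]
finger_gap: 0.432
gripper_force: 62.8
```

Emit:
arm_command(
  steps=[
    [[0,0,0],[0,0,0],0.2],
    [[0,0,0],[0,0,0],0.5],
    [[0,0,0],[0,0,0],1],
    [[0,0,0],[0,0,0],1],
    [[0,0,0],[0,0,0],1],
    [[0,0,-0.15],[0,0,0],1],
    [[0,0,-0.3],[0,0,0],1],
    [[0,0,-0.35],[0,0,0],1],
    [[0,0,-0.35],[0,0,0],1],
    [[0,0,-0.05],[0,0,-0.15],1],
    [[0,0,0],[0,0,-0.14],1],
    [[0,0,0],[0,0,0],1],
  ],
)

```text
time_s: 9.88
tcp_pos: [652.6, -39.0, 119.6]
tcp_rot: [0.0, 0.719, 0.695, 0.0]
wrist_force: [0.1, -1.4, -0.4]
finger_gap: 1.0
gripper_force: 0.0
```

```bash
python3 go.py 437 245.5 120 88.2
```

```text
t 9.875 pos [652.6 -39.  119.6] shift [ 3.464 -2.813 -0.007] turn [ 0.002 -0.    -0.004] gap 1.000031284614432 F 0.0 [ 0.1 -1.4 -0.4] q [-0.06  0.51  1.66  0.    0.97 -0.03]
```

Emit:
arm_command(
  steps=[
    [[0.2,-0.16,0],[0,0,0],1],
    [[0.35,-0.28,0],[0,0,0],1],
    [[0.36,-0.3,0],[0,0,0],1],
    [[0.36,-0.3,0],[0,0,0],1],
    [[0.36,-0.3,0],[0,0,0],1],
    [[0.36,-0.3,0],[0,0,0],1],
    [[0.36,-0.3,0],[0,0,0],1],
    [[0.36,-0.3,0],[0,0,0],1],
    [[0.35,-0.28,0],[0,0,0],1],
    [[0.25,-0.2,0],[0,0,0],1],
    [[0.154,-0.093,0],[0,0,0],1],
    [[0,0,0],[0,0,0],1],
  ],
)

```text
time_s: 11.38
tcp_pos: [436.1, 246.1, 118.8]
tcp_rot: [0.0, 0.718, 0.696, 0.0]
wrist_force: [-0.2, -0.8, -0.2]
finger_gap: 0.997
gripper_force: 0.0
```

```bash
cat >> h.py <<'E'
def wrist(c):
    T=c["T_tool_cam"];K=c["intrinsics"];z=c["z_map"];v,u=np.mgrid[:400,:640]
    x=(u-K[0,2])/K[0,0];y=(v-K[1,2])/K[1,1];r=np.hypot(x,y);k=np.where(r>1e-6,np.tan(r)/np.maximum(r,1e-6),1)
    return np.stack([x*k*z,-y*k*z,-z],-1)@T[:3,:3].T+T[:3,3]
E
python3 go.py 437 245.5 12 88.2;python3 - <<'E'
from cell import env
from h import *
c=env.camera("wrist");cv2.imwrite("pics/w4.png",c["img"][:,:,::-1]);P=wrist(c)
m=(c["z_map"]>0)&(abs(P[...,0])<45)&(abs(P[...,1])<30)&(abs(P[...,2]-86)<5)
print(m.sum(),rect(P[m]),np.median(P[m][:,2]))
E
```

```text
t 11.375 pos [436.1 246.1 118.8] shift [-0.007  0.011  1.335] turn [ 0.    -0.    -0.001] gap 0.9970794824944582 F 0.0 [-0.2 -0.8 -0.2] q [ 0.51  0.31  1.99 -0.    0.84  0.54]
2200 (array([-0.5,  1.5]), array([37.9, 57.1]), np.float32(0.3)) 85.4521986857407
```

View pics/w4.png

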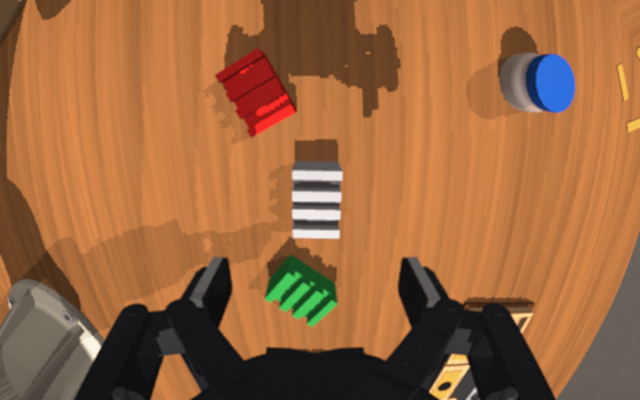

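The grooved block at (317,200) is centred between the fingers, with an offset under 2 mm. I descend and grasp.

Emit:
arm_command(
  steps=[
    [[-0.005,0.015,0.3],[0,0,0],1],
    [[0,0,0.35],[0,0,0],1],
    [[0,0,0.35],[0,0,0],1],
    [[0,0,0.2],[0,0,0],1],
    [[0,0,0.12],[0,0,0],1],
    [[0,0,0],[0,0,0],1],
    [[0,0,0],[0,0,0],-1],
    [[0,0,0],[0,0,0],-1],
    [[0,0,0],[0,0,0],-1],
    [[0,0,0],[0,0,0],-1],
    [[0,0,0],[0,0,0],-1],
    [[0,0,0],[0,0,0],-1],
  ],
)

```text
time_s: 12.92
tcp_pos: [438.2, 245.2, 13.9]
tcp_rot: [0.0, 0.719, 0.695, 0.001]
wrist_force: [-1.3, -0.2, 6.5]
finger_gap: 0.43
gripper_force: 60.3
```

Emit:
arm_command(
  steps=[
    [[0,0,0],[0,0,0],-1],
    [[0,0,0],[0,0,0],-1],
    [[0,0,-0.1],[0,0,0],-1],
    [[0,0,-0.2],[0,0,0],-1],
    [[0,0,-0.3],[0,0,0],-1],
    [[0,0,-0.35],[0,0,0],-1],
    [[0,0,0],[0,0,0.15],-1],
    [[0,0,0],[0,0,0.14],-1],
    [[0,0,0],[0,0,0],-1],
  ],
)

```text
time_s: 14.05
tcp_pos: [437.8, 245.0, 89.9]
tcp_rot: [0.0, 0.769, 0.639, 0.0]
wrist_force: [-0.2, 0.2, -5.1]
finger_gap: 0.428
gripper_force: 61.4
```

```bash
python3 go.py 667.6 48.8 88 79.5
```

```text
t 14.05 pos [437.8 245.   89.9] shift [-1.885  3.273  0.025] turn [ 0.001 -0.001 -0.002] gap 0.42847264871351487 F 61.44469857215881 [-0.2  0.2 -5.1] q [ 0.51  0.35  2.01 -0.    0.77  0.69]
```

Emit:
arm_command(
  steps=[
    [[-0.1,0.17,0],[0,0,0],-1],
    [[-0.18,0.32,0],[0,0,0],-1],
    [[-0.2,0.35,0],[0,0,0],-1],
    [[-0.2,0.35,0],[0,0,0],-1],
    [[-0.2,0.35,0],[0,0,0],-1],
    [[-0.2,0.35,0],[0,0,0],-1],
    [[-0.2,0.35,0],[0,0,0],-1],
    [[-0.2,0.35,0],[0,0,0],-1],
    [[-0.2,0.34,0],[0,0,0],-1],
    [[-0.14,0.23,0],[0,0,0],-1],
    [[-0.065,0.113,0],[0,0,0],-1],
    [[0,0,0],[0,0,0],-1],
  ],
)

```text
time_s: 15.55
tcp_pos: [667.4, 48.4, 88.9]
tcp_rot: [-0.0, 0.769, 0.639, -0.0]
wrist_force: [-0.5, -0.4, -3.8]
finger_gap: 0.431
gripper_force: 61.3
```

```bash
python3 go.py 667.6 48.8 24 79.5;python3 - <<'E'
from cell import env
from h import *
s=env.get_state();zt=s["tcp_pos"][2]
c=env.camera("wrist");cv2.imwrite("pics/w5.png",c["img"][:,:,::-1]);P=wrist(c);ok=c["z_map"]>0
m=ok&(abs(P[...,0])<45)&(abs(P[...,1])<17)&(abs(P[...,2]+21)<4);print("block x",np.percentile(P[m][:,0],[1,99]))
m=ok&(abs(P[...,2]-(zt-10))<2.5)&(abs(P[...,0])<60)&(abs(P[...,1])<24);print("floor x",np.percentile(P[m][:,0],[1,99]),m.sum())
m=ok&(abs(P[...,2]-(zt-20))<2.5)&(P[...,0]>0)&(P[...,0]<60)&(abs(P[...,1])<80);print("rim y",np.percentile(P[m][:,1],[1,99]),"(expect -67,33 about centre)",m.sum())
E
```

```text
t 15.55 pos [667.4  48.4  88.9] shift [0.005 0.002 0.811] turn [-0.001 -0.    -0.003] gap 0.43082816508535593 F 61.32519409060478 [-0.5 -0.4 -3.8] q [0.07 0.57 1.64 0.   0.94 0.25]
block x [-27.5987777  28.4537202]
floor x [ 5.86952357 43.1866296 ] 2526
rim y [-65.72381346  32.9159464 ] (expect -67,33 about centre) 4089
```

View pics/w5.png

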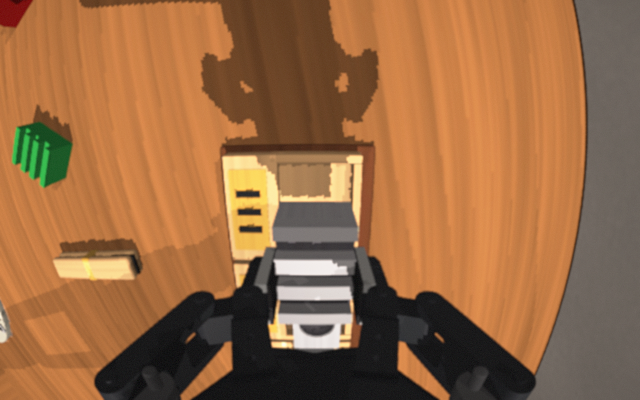

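The grooved block sits over the bars bay, with bars at (249,212). Offsets are about 1 mm, so I descend.

Emit:
arm_command(
  steps=[
    [[0.01,0.01,0.15],[0,0,0],-1],
    [[0,0,0.2],[0,0,0],-1],
    [[0,0,0.2],[0,0,0],-1],
    [[0,0,0.13],[0,0,0],-1],
    [[0,0,0.06],[0,0,0],-1],
    [[0,0,0.03],[0,0,0],-1],
    [[0,0,0.015],[0,0,0],-1],
    [[0,0,0.01],[0,0,0],-1],
    [[0,0,0],[0,0,0],-1],
  ],
)

```text
time_s: 16.73
tcp_pos: [668.6, 49.3, 25.8]
tcp_rot: [0.0, 0.769, 0.639, 0.0]
wrist_force: [-0.5, -0.4, -5.3]
finger_gap: 0.428
gripper_force: 61.4
```

Emit:
arm_command(
  steps=[
    [[0,0,0.01],[0,0,0],-1],
    [[0,0,0.005],[0,0,0],-1],
    [[0,0,0],[0,0,0],-1],
  ],
)

```text
time_s: 17.1
tcp_pos: [668.4, 49.3, 24.3]
tcp_rot: [-0.0, 0.769, 0.639, -0.0]
wrist_force: [-0.2, -0.2, -4.5]
finger_gap: 0.427
gripper_force: 61.4
```

Emit:
arm_command(
  steps=[
    [[0,0,0.008],[0,0,0],-1],
    [[0,0,0.006],[0,0,0],-1],
    [[0,0,0],[0,0,0],-1],
  ],
)

```text
time_s: 17.48
tcp_pos: [668.5, 49.3, 24.0]
tcp_rot: [0.0, 0.769, 0.639, 0.0]
wrist_force: [-3.7, -0.3, 6.1]
finger_gap: 0.428
gripper_force: 62.6
```

It is on the floor. I release and withdraw.

Emit:
arm_command(
  steps=[
    [[0,0,0],[0,0,0],0.2],
    [[0,0,0],[0,0,0],0.5],
    [[0,0,0],[0,0,0],1],
    [[0,0,0],[0,0,0],1],
    [[0,0,0],[0,0,0],1],
    [[0,0,-0.15],[0,0,0],1],
    [[0,0,-0.3],[0,0,0],1],
    [[0,0,-0.4],[0,0,0],1],
    [[0,0,-0.5],[0,0,0],1],
    [[0,-0.5,-0.4],[0,0,0],1],
    [[0,-0.5,0],[0,0,0],1],
    [[0,-0.5,0],[0,0,0],1],
  ],
)

```text
time_s: 18.98
tcp_pos: [549.7, 71.6, 164.6]
tcp_rot: [0.001, 0.769, 0.639, 0.001]
wrist_force: [-0.2, -0.5, -0.6]
finger_gap: 0.997
gripper_force: 0.0
```

Emit:
arm_command(
  steps=[
    [[0,-0.6,0],[0,0,0],1],
    [[0,-0.6,0],[0,0,0],1],
    [[0,-0.6,0],[0,0,0],1],
    [[0,-0.4,0],[0,0,0],1],
    [[0,0,0],[0,0,0],1],
    [[0,0,0],[0,0,0],1],
  ],
)

```text
time_s: 19.73
tcp_pos: [378.7, 103.9, 164.1]
tcp_rot: [0.001, 0.769, 0.639, 0.001]
wrist_force: [0.3, -1.0, 0.8]
finger_gap: 1.004
gripper_force: 0.0
```

Run:
```python
from cell import env
from h import *
c=env.camera("top");cv2.imwrite("pics/top1.png",cv2.resize(c["img"][100:300,230:450,::-1],None,fx=3,fy=3));P=world(c);z=P[...,2]
m=((c["z_map"]>0)&(P[...,0]>590)&(P[...,0]<720)&(abs(P[...,1]+37)<140)&(z>32)&(z<60)).astype(np.uint8)
k,l,st,ce=cv2.connectedComponentsWithStats(m)
for i in range(1,k):
    if st[i,4]>40: print(rect(P[l==i]),np.median(P[l==i][:,2]).round(1))
print("expect bays (651.6,-37.2) (667.6,49.3) four (634.3,-122.7), 79.5")
```

```text
(array([668.2,  49.6]), array([39.4, 56.2]), np.float32(79.2)) 42.2
(array([652.4, -37.3]), array([39.9, 55.8]), np.float32(78.7)) 43.6
(array([ 634.6, -123. ]), array([40.3, 56.3]), np.float32(78.3)) 43.7
expect bays (651.6,-37.2) (667.6,49.3) four (634.3,-122.7), 79.5
```

View pics/top1.png

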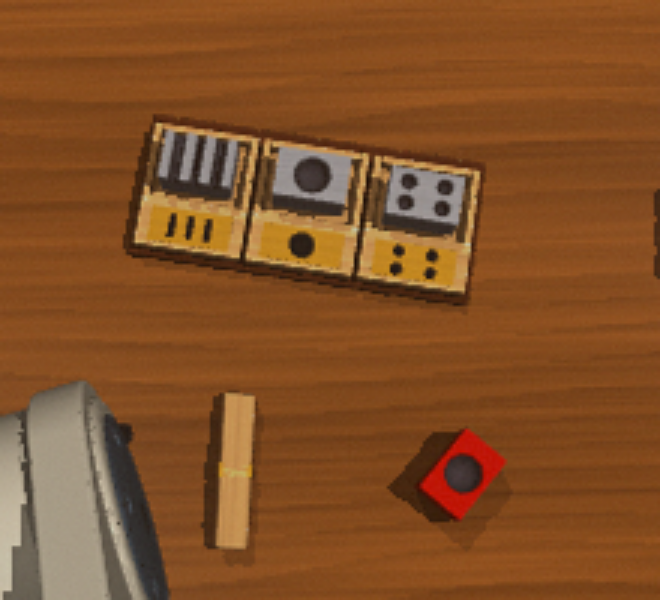

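The top view shows grooves at (197,162), cup at (313,175) and four at (425,198), each in the bay with its sign. All are within about 1 mm of centre and flat. I hand the job in.

```bash
python3 -c "
from cell import env
print(env.job_done())"
```

```text
the job is handed in; nothing more can be done
None
```

Both blocks were set down in their matching bays, about 1 mm off centre and flat by the last camera check, and the job was handed in at about 20 s (no verdict was returned).

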